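# Refit the washed roller in the meal-box sealer

## Task

Slide the grey cover off the wash tray onto its ledge and leave it there, take the washed blue roller out of whichever pocket holds it (leave the scraper), and lay it on the sealing machine's two V rests, leaning the gripper in under the guard. Then slide the tailstock up by its red handle until the roller is carried on both centres and the sprung centre at the far end has given about 4 mm, without ever bottoming it (9 mm), let go, and leave everything else where it stands.

Things in the scene. Friction and masses are not known exactly. Their poses are not given: they have to be found in the camera images.
- machine: Meal-box sealing machine, fixed; origin on the table under the axis of its two centres. x points to its back, y along that axis from the tailstock (-y) to the headstock (+y), z up. White base 20 mm thick, x -50 to 100, y -220 to 110 mm. The centres are brass cones 20 mm long, 5 mm wide at the tip, 24 mm at the root, on an axis at x 0, z 110 mm. Its front (-x) is open.
- guard_edge (a point): Middle of the lower front edge (orange) of the clear fixed guard plate over the machine: x 28, y -55, z 185 mm in the machine's frame. The plate reaches back to x 100 and spans y -214 to 104 mm, so a gripper held upright over the rests does not fit: come in from the front and above, leaning 30 to 40 degrees from vertical.
- load_point (a point): Where the roller's centre lies when laid on the V rests clear of both cones: x 0, y -30, z 107 mm in the machine's frame, 3 mm under the cones' axis; within 8 mm along y will do. The two white rests, 8 mm wide at y -62 and +16, have 45 degree flanks up to 103 mm high. The tailstock then pushes the roller along the rests onto the far cone, and the cones lift it.
- run_point (a point): Fixed point of the machine on the axis of the two centres, 110 mm over the table: the roller's centre is here, give or take 12 mm along the axis, when it is clamped between both; axes as the machine's.
- tailstock (a joint): Position of the blue tailstock (50 x 30 x 108 mm) along its bed, in m: 0 is right back, growing as it slides toward the headstock (machine +y), stop at 0.094. It drags with a steady 12 N (up to about 1 N more when moved quickly) and stays where it is left. Its cone and the far one both hold the roller, without yet pressing the spring, somewhere from 0.065 to 0.079.
- tail_grip (a point): Centre of the gripping part of the tailstock's upright red handle, 16 x 16 mm and 58 mm tall (from 66 to 124 mm over the table); this point is 106 mm over the table, 68 mm in front (-x) of the axis of the centres; axes as the machine's. It moves with the tailstock and stands clear of the guard, so it can be gripped from straight above.
- head_centre (a joint): How far the sprung headstock centre has been pushed in, in m: 0 at rest, 0.009 bottomed. The rest place of its cone (at the machine's +y end, pointing to -y) is set for wear: its tip stands anywhere from 50 to 62 mm in +y of run_point, so feel for it. It begins to give at 4 N, then 1 N for each mm, so 7 N at 3 mm.
- tray: Steel wash tray, fixed; origin under the middle of its pan; x toward the ledge, y along the pockets. Pan 182 (x) x 172 (y) x 50 mm high, walls and floor 6 mm, with two pockets side by side at x -35 (near) and x +35 mm (far), whose white rests hold a roller's underside 14 mm over the table. A steel ledge, its top flush with the rim (50 mm), reaches from the pan's edge at x 91 to x 201 mm.
- pocket_near (a point): Centre of a roller in the near pocket, 29 mm over the table; axes as the tray's (the roller lies along y).
- pocket_far (a point): Centre of a roller in the far pocket, 29 mm over the table; axes as the tray's.
- cover_knob (a point): Middle of the black round knob (24 mm diameter, 24 mm tall) on the loose grey cover plate, 24 mm over the plate's underside. The plate is 182 x 172 x 5 mm, 0.3 kg, and lies over the pan on its rim; the knob is 50 mm from the plate's middle toward the tray's -x. Axes as the plate's, which start along the tray's.
- roller_center (a point): Centre of the loose roller: blue with aluminium ends, 30 mm diameter, 140 mm long along its y axis, about 0.13 kg, with an 18 mm bore 22 mm deep in each end. It starts under the cover in one of the two pockets, either one.
- scraper: Orange plastic scraper, 30 x 115 x 14 mm, in the other pocket; origin under its middle. To be left there.
- tub_a: Bystander: round soup tub, 106 mm wide, 65 mm tall; origin under it. Not to be disturbed.
- tub_b: Bystander: round soup tub, 106 mm wide, 65 mm tall; origin under it. Not to be disturbed.
- tub_c: Bystander: round soup tub, 106 mm wide, 65 mm tall; origin under it. Not to be disturbed.
- mealboxes: Bystander: stack of three meal boxes, 156 x 206 x 138 mm; origin under it. Not to be disturbed.
- mug: Bystander: blue mug, 80 mm wide, 90 mm tall; origin under it. Not to be disturbed.
- ladle: Bystander: steel serving spoon, 200 mm; origin under it. Not to be disturbed.

How it is judged:
By the outcome, as a careful person would: the job done as asked, in the order asked, and still so for the second after the job is handed in, with the robot touching nothing.
It also fails if it takes over 72 s, if anything falls off the work surface, if the arm or the gripper's body presses on something with over 40 N, if the wrist force passes 120 N, or if a joint passes its speed limit or range.

## Robot

A 6-joint arm with a two-finger parallel gripper is mounted at the origin on the work surface. World frame = base frame: x ahead of the robot, y to its left, z up, the work surface at z = 0. Lengths are in mm, angles in rad, forces in N, time in s.
With the tool pointing down it reaches from about 400 to 925 mm from the base axis. Payload 12.5 kg.
Tool frame: the origin (TCP) lies on the front face of the gripper's body, between the roots of the fingers; the fingertips stand 78 mm ahead of it and the grasp point (between the pads) lies 59 mm ahead of it (env.nose_length is the distance from the TCP to the fingertips, in mm); z points along the fingers, y is the line along which they close (so a half turn about z gives the same grasp; the last joint's range is limited). The gripper opens to 95 mm and grips with 3 to 60 N. Pads are 20 mm wide; open, the fingers measure 119 mm over their backs; the gripper's body (75 mm by 180 mm) begins 59 mm behind the grasp point.
Start: joints at [1.018, 0.491, 1.559, -0, 1.092, -0.106], TCP at [270.034, 563.666, 292.261] pointing down, gripper open.
Joint ranges: [-3.1, 3.1], [-0.84, 2.19], [0.05, 2.79], [-1.13, 4.28], [0.06, 2.93], [-2.69, 2.69]. Speed limits (rad/s): [2.22, 2.22, 2.79, 3.14, 3.14, 3.14].

## Interface

Orientations are given as [roll, pitch, yaw] about the fixed x, y, z axes, in that order (R = Rz(yaw) Ry(pitch) Rx(roll)).
In Python, from cell import env gives the robot as it stands.
- The arm moves only by the tool jog_arm, never from a script. Its argument "motion" is a list of rows, each a list of 7 numbers: the turn, a rotation vector about the tool's x, y, z in degrees, then the shift along the tool's x, y, z in mm, then the finger opening in mm, from 0 to 95.1. In form: [[wx, wy, wz, x, y, z, hand], ...]. A call has 1 to 10 rows; each row shifts and turns the commanded pose from where the row before left it, along the tool's axes as they then stand; what a row does not reach is not made up. A row lasts 1/8 s, in which the tool goes at most 62.5 mm and 10.7 degrees, less where a joint would pass 70% of its speed; a pose out of reach is approached as far as the arm can. A call is refused whole if a number of a shift passes 62.5 or a number of a turn 10.7, either way. A call with a gripper value outside its range is refused whole. The fingers move at their own pace and stop on an object; the grip force is fixed at half the most. Time passes only in rows, so rows that do not move let the fingers close. It gives the time, the measured TCP pose, the force, the opening and the grip force at its end, in the units of the state.
- env.state(): the state, without advancing time (a new reading comes with each control period).
- env.read_camera(name): name is "scene" or "top"; returns a dict with "color" (480x640x3 uint8, red, green, blue), "z_map" (480x640 float32, mm along the optical axis (not along the pixel's ray), 0 where there is no reading), "camera_matrix" (3x3 intrinsics, pixels), "k1" (the pictures are not rectified: a ray, as slopes to the right and down, at radius r is drawn at 1 + k1 r^2 times it, then the intrinsics apply), "world_to_cam" (4x4, takes a point from world to camera coordinates). Camera axes: x right, y up, looking along -z (the intrinsics and any distortion apply to the point x, -y, -z); pixel columns grow to the right and rows downward; lengths in mm; the calibration is good to about 2 mm. A picture is of the moment at which its call begins.
- env.job_done(): hands the job in; it is judged then, once.
Trained networks look in the newest picture that a camera, given by its name, has taken for a name from the list of things; names that differ only in an ending like _2 or _b are one class to them, and where a whole thing is asked for, a point or a joint stands for the part that bears it (a point fixed in the world has none). Each returns a list of dicts, best first, with "score" (0 to 1); they miss things now and then, are a little off and sometimes report something else, mostly with a low value. They report only what shows in the picture. A call takes as long as a camera call.
- env.recognise(camera, thing): "location" ([column, row] in pixels, amid what is visible of it).
The state is a dict: "t": time; "joints": joint angles; "qvel": joint speeds; "tau": joint torques, N m; "eef_pos": TCP position; "tcp_rot": TCP orientation; "ft_force": force on the tool from outside, world axes, zero at the start; "moment": the same for the moment, N m; "opening": opening from 0.0 (shut) to 1.0 (fully open); "grip_force": force on a finger pad.
Only numpy, scipy, OpenCV 4.12 (cv2) and the standard library are available. Lean on these libraries where they do the work, as an engineer would, in place of code of your own. Each camera call takes 0.05 s, during which the arm holds its last target. There are 200 camera calls.

## Working session

There is one attempt and no reset: what is moved stays moved. The work goes in short steps, Python scripts to look and compute and a tool call to move; the robot and the scene stay as the last step left them, time stands still between calls to the robot, and variables do not carry over. Pictures are saved under pics/ and viewed, at most 10 in all, crops included, and the job is handed in when it is done.

Besides the shell and the picture viewer there is one more tool, called after "Request:" as name(argument=value, ...) on one line, values as JSON. jog_arm: Moves the arm, as the interface text tells. Its arguments: {"type":"object","properties":{"motion":{"type":"array"}},"required":["motion"]}

```bash
mkdir -p pics; ls
cat > h.py <<'E'
import numpy as np, cv2
from cell import env
from scipy.spatial.transform import Rotation as R
def cam(n):
    d=env.read_camera(n); return d
def save(d,f): cv2.imwrite('pics/'+f,d['color'][:,:,::-1])
def cloud(d):
    K=d['camera_matrix'];h,w=d['z_map'].shape
    u,v=np.meshgrid(np.arange(w),np.arange(h))
    return unproj(d,u.ravel(),v.ravel(),d['z_map'].ravel()).reshape(h,w,3)
def rays(d,u,v):
    K=d['camera_matrix'];a=(np.asarray(u,float)-K[0,2])/K[0,0];b=(np.asarray(v,float)-K[1,2])/K[1,1]
    x,y=a.copy(),b.copy()
    for _ in range(20):
        s=1+d['k1']*(x*x+y*y);x=a/s;y=b/s
    return x,y
def unproj(d,u,v,z):
    x,y=rays(d,u,v);z=np.asarray(z,float)
    p=np.stack([x*z,-y*z,-z,np.ones_like(z)],-1)
    return (p@np.linalg.inv(d['world_to_cam']).T)[...,:3]
def atz(d,u,v,Z):
    "world point on pixel ray at height Z"
    a=unproj(d,u,v,100.);b=unproj(d,u,v,1000.)
    return a+(b-a)*(Z-a[2])/(b[2]-a[2])
def proj(d,P):
    c=d['world_to_cam']@np.append(P,1);x=c[0]/-c[2];y=-c[1]/-c[2];s=1+d['k1']*(x*x+y*y)
    K=d['camera_matrix'];return K[0,0]*x*s+K[0,2],K[1,1]*y*s+K[1,2]
E
python3 - <<'E'
from h import *
for n in('scene','top'):
    d=cam(n);save(d,n+'0.png');W=np.linalg.inv(d['world_to_cam']);print(n,W.round(2).tolist(),d['k1'],d['camera_matrix'].tolist())
    for t in['machine','guard_edge','tailstock','tail_grip','tray','cover_knob','roller_center','head_centre']:
        print(t,[(np.round(r['location']).tolist(),round(r['score'],2)) for r in env.recognise(n,t)[:3]])
s=env.state();print({k:np.round(v,3).tolist() for k,v in s.items()})
E
```

```text
pics
scene [[-0.68, -0.44, 0.58, 1693.57], [0.73, -0.39, 0.56, 1023.88], [-0.02, 0.81, 0.59, 1263.92], [0.0, 0.0, 0.0, 1.0]] 0.06931906782284508 [[610.3514426345897, 0.0, 324.36049833845357], [0.0, 610.3514426345897, 241.70146008340703], [0.0, 0.0, 1.0]]
machine [([503.0, 328.0], 0.23)]
guard_edge [([287.0, 249.0], 0.59)]
tailstock [([269.0, 237.0], 0.54)]
tail_grip [([271.0, 239.0], 0.54)]
tray [([408.0, 309.0], 0.73)]
cover_knob [([432.0, 285.0], 0.92), ([277.0, 200.0], 0.72)]
roller_center [([502.0, 329.0], 0.27)]
head_centre []
top [[0.02, 0.99, -0.15, 300.75], [-1.0, 0.03, 0.02, 9.47], [0.03, 0.15, 0.99, 1926.8], [0.0, 0.0, 0.0, 1.0]] -0.08335011583295522 [[624.5066976918022, 0.0, 312.48218083459403], [0.0, 624.5066976918022, 243.03730855740957], [0.0, 0.0, 1.0]]
machine [([354.0, 224.0], 0.81)]
guard_edge [([354.0, 224.0], 0.84), ([210.0, 287.0], 0.35)]
tailstock [([389.0, 242.0], 0.89), ([212.0, 286.0], 0.16)]
tail_grip [([388.0, 239.0], 0.91), ([474.0, 240.0], 0.59)]
tray [([215.0, 241.0], 0.7)]
cover_knob [([211.0, 285.0], 0.94)]
roller_center []
head_centre [([450.0, 297.0], 0.53)]
{'t': 0.9, 'joints': [1.018, 0.491, 1.559, 0.0, 1.092, -0.106], 'qvel': [-0.001, -0.001, -0.001, -0.0, 0.001, 0.0], 'tau': [-0.001, -61.246, -25.843, 0.069, 0.045, -0.0], 'eef_pos': [270.022, 563.674, 292.262], 'tcp_rot': [3.141, 0.0, 2.695], 'ft_force': [-0.48, 0.145, -1.222], 'moment': [-0.04, -0.014, -0.028], 'grip_force': 0.0, 'opening': 1.001}
```

View pics/top0.png

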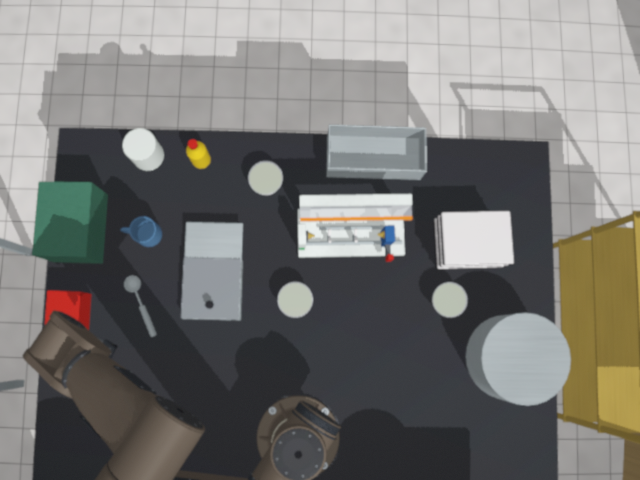

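View pics/scene0.png

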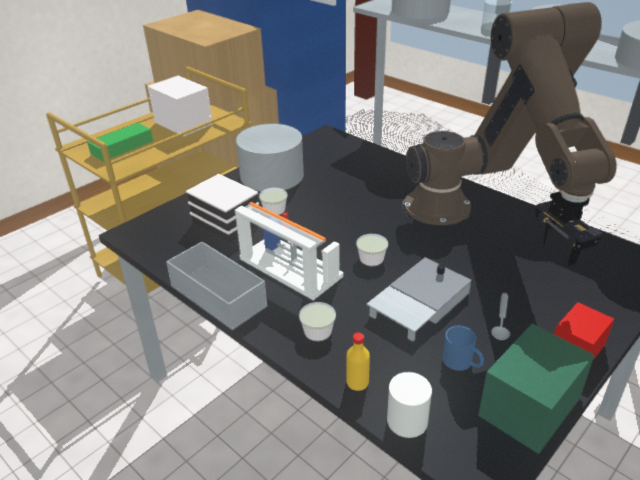

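Top view: tray at about (212,270), ledge toward the top of the picture (+x), knob at (209,303), machine around (355,225), red handle at (390,258), tubs at (295,300), (265,178) and (450,300).

Run:
```python
from h import *
d=cam('top');C=cloud(d);c=d['color'].astype(int);hsv=cv2.cvtColor(d['color'],cv2.COLOR_RGB2HSV)
def box(m,name):
    m=m.astype(np.uint8);n,l,st,_=cv2.connectedComponentsWithStats(m)
    i=1+np.argmax(st[1:,4]);P=C[l==i];r=cv2.minAreaRect(P[:,:2].astype(np.float32))
    print(name,len(P),[np.round(q,1) for q in r],P.mean(0).round(1),np.median(P[:,2]).round(1));return l==i,P
u,v=np.meshgrid(np.arange(640),np.arange(480))
roi=(u>170)&(u<255)&(v>210)&(v<330)
z=C[...,2]
m,P=box(roi&(z>40)&(z<100),'tray+cover')
box(roi&(z>60)&(z<100),'knobhi')
for zz in range(44,90,4): print(zz,(roi&(z>zz)&(z<=zz+4)).sum(),end=' ')
print()
roi=(u>285)&(u<425)&(v>180)&(v<275)
m2,_=box(roi&(z>10)&(z<28),'base')
box(roi&(z>10),'machine')
H=hsv[...,0];S=hsv[...,1];V=hsv[...,2]
box(roi&(S>150)&(V>100)&(H>5)&(H<20),'orange')
box(roi&(S>150)&(V>90)&((H<4)|(H>174)),'red')
box(roi&(S>120)&(H>95)&(H<125),'blue')
for p in [(209,303),(209,300),(208,305),(390,258),(390,255)]: print(p,C[p[1],p[0]].round(1),atz(d,*p,124).round(1),atz(d,*p,79).round(1))
box((u>275)&(u<315)&(v>280)&(v<320)&(z>40),'tubC'); box((u>430)&(u<470)&(v>280)&(v<320)&(z>40),'tubB');box((u>246)&(u<285)&(v>160)&(v<197)&(z>40),'tubA')
for n,b in(('t',(170,260,210,330)),('m',(280,430,175,275))):
    x0,x1,y0,y1=b;cv2.imwrite(f'pics/{n}1.png',cv2.resize(d['color'][y0:y1,x0:x1,::-1],None,fx=5.3,fy=5.3,interpolation=cv2.INTER_CUBIC))
```

```text
tray+cover 5385 [array([490.8, 270.9]), array([291.5, 177.1]), np.float64(0.2)] [486.6 269.2  51.7] 51.4
knobhi 63 [array([387. , 270.4]), array([32.7, 22.2]), np.float64(68.4)] [387.4 269.6  81.1] 83.7
44 987 48 1480 52 1385 56 789 60 192 64 45 68 2 72 4 76 10 80 12 84 20 88 8 
base 957 [array([ 623.2, -149.4]), array([345.4, 109.3]), np.float64(84.8)] [ 627.7 -168.9   18.6] 18.5
machine 6591 [array([ 526.2, -164. ]), array([443.3, 356.7]), np.float64(1.2)] [ 625.7 -148.5  118.7] 122.0
orange 196 [array([566.5, -89.5]), array([221.1, 522.3]), np.float64(46.6)] [ 630.7 -169.9  211.1] 195.6
red 47 [array([ 418.9, -132.1]), array([ 19.5, 368.2]), np.float64(42.9)] [ 529.4 -251.8  146. ] 114.4
blue 173 [array([ 454.3, -138.7]), array([ 45.2, 424.3]), np.float64(52.1)] [ 597.7 -251.8  132.4] 126.5
(209, 303) [389.5 268.4  87.3] [387.7 263.2 124. ] [389.9 269.5  79. ]
(209, 300) [398.8 270.   78.6] [396.4 263.6 124. ] [398.7 269.9  79. ]
(208, 305) [383.6 271.   87.9] [381.9 265.8 124. ] [384.  272.2  79. ]
(390, 258) [ 531.5 -257.6  125.7] [ 531.7 -257.9  124. ] [ 537.5 -264.5   79. ]
(390, 255) [ 542.3 -259.7  111.4] [ 540.6 -257.8  124. ] [ 546.6 -264.5   79. ]
tubC 952 [array([390.2,   4.9]), array([146.3, 103.3]), np.float64(32.3)] [408.1  17.3  66.9] 63.0
tubB 963 [array([ 389.9, -241.3]), array([104.8, 521.8]), np.float64(8.2)] [ 418.9 -446.3   69.3] 63.5
tubA 928 [array([572.7,  47.8]), array([539.2, 104.9]), np.float64(19.0)] [776.3 118.   67. ] 63.1
```

View pics/m1.png

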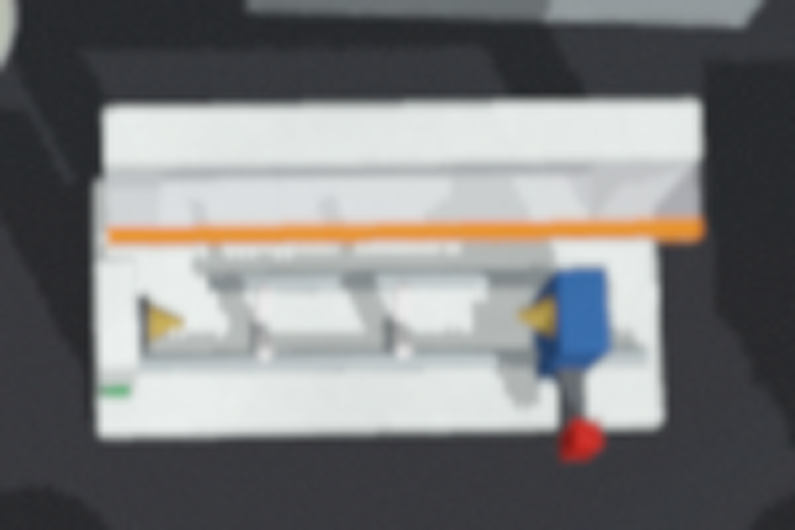

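The crop shows the tail cone tip at (520,317), the head cone tip at (183,322), base front corners at (98,438) and (663,427), the orange edge from (108,237) to (705,230), and the red handle at (583,440).

Run:
```python
from h import *
d=cam('top');f=lambda x,y:(280+x/5.3-.4,175+y/5.3-.4)
for n,p,Z in [('baseL',(98,438),20),('baseR',(663,427),20),('orL',(108,237),185),('orR',(705,230),185),('tip t',(520,317),110),('tip h',(183,322),110),('red',(583,438),122),('rest1',(264,350),103),('rest2',(402,348),103),('rest1t',(258,296),103),('rest2t',(400,296),103)]:
    print(n,atz(d,*f(*p),Z).round(1))
c=d['color'].astype(int)
g=c.max(2)>85; g=g.astype(np.uint8); g[:205]=0;g[335:]=0;g[:,:165]=0;g[:,258:]=0
n,l,st,_=cv2.connectedComponentsWithStats(g);i=1+np.argmax(st[1:,4])
cn,_=cv2.findContours((l==i).astype(np.uint8),0,2);cn=max(cn,key=len)[:,0]
P=np.array([atz(d,a,b,52)[:2] for a,b in cn],np.float32);print(cv2.minAreaRect(P),cv2.boxPoints(cv2.minAreaRect(P)).round(1).tolist())
```

```text
baseL [540.1  10.6  20. ]
baseR [ 555.1 -319.    20. ]
orL [627.8   8.  185. ]
orR [ 640.7 -313.3  185. ]
tip t [ 602.9 -223.1  110. ]
tip h [595. -35. 110.]
red [ 534.2 -257.   122. ]
rest1 [581.6 -80.7 103. ]
rest2 [ 584.7 -157.9  103. ]
rest1t [612.  -76.8 103. ]
rest2t [ 614.2 -156.4  103. ]
((490.46282958984375, 266.715087890625), (182.97705078125, 298.8592834472656), 89.80918884277344) [[340.70001220703125, 175.6999969482422], [639.5999755859375, 174.6999969482422], [640.2000122070312, 357.70001220703125], [341.29998779296875, 358.70001220703125]]
```

View pics/t1.png

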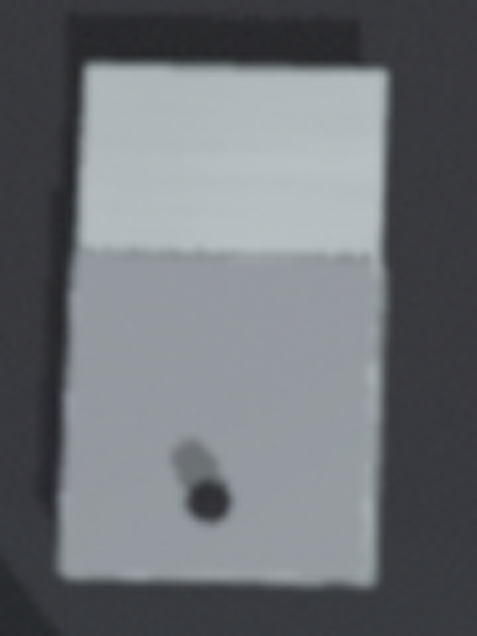

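The crop shows the knob at (209,500), i.e. full-picture (209,304). The tray is nearly square with the world axes, and its ledge points to +x.

Tray origin is about (437, 268.5), machine origin about (597.5, -96.5) with yaw of about 2.4°.

```bash
cat > plan.py <<'E'
from h import *
def pose(s): return np.array(s['eef_pos']),R.from_euler('xyz',s['tcp_rot'])
def tool(yawdeg,lean=0): # 90=closing along world x; lean: fingers point to +x of that frame
    return R.from_euler('z',yawdeg,degrees=True)*R.from_euler('x',180,degrees=True)*R.from_euler('x',-lean,degrees=True)
def plan(p0,r0,p1,r1,n,hand):
    "n equal rows, straight line, rounded; prints rows and predicted end error"
    w=(r0.inv()*r1).as_rotvec()/n;p=p0.copy();r=r0
    rows=[]
    for i in range(n):
        tgt=p0+(p1-p0)*(i+1)/n
        # shift expressed in the tool axes before the row's turn
        sh=r.inv().apply(tgt-p);sh=np.round(sh,1);wd=np.round(np.degrees(w),2)
        p=p+r.apply(sh);r=r*R.from_rotvec(np.radians(wd));rows.append([*wd.tolist(),*sh.tolist(),hand])
    print(rows);return p,r
E
python3 - <<'E'
from plan import *
p,r=pose(env.state());plan(p,r,np.array([387,268.5,200]),tool(90),8,60)
E
```

```text
[[0.0, -0.0, 8.05, -29.1, -27.0, 11.5, 60], [0.0, -0.0, 8.05, -32.6, -22.6, 11.6, 60], [0.0, -0.0, 8.05, -35.5, -17.8, 11.5, 60], [0.0, -0.0, 8.05, -37.6, -12.7, 11.5, 60], [0.0, -0.0, 8.05, -39.0, -7.3, 11.6, 60], [0.0, -0.0, 8.05, -39.7, -1.7, 11.5, 60], [0.0, -0.0, 8.05, -39.5, 3.8, 11.5, 60], [0.0, -0.0, 8.05, -38.5, 9.3, 11.5, 60]]
```

Request:
jog_arm(motion=[[0,0,8,-29,-27,11.5,60],[0,0,8,-33,-23,11.5,60],[0,0,8,-35,-18,11.5,60],[0,0,8,-38,-13,11.5,60],[0,0,8,-39,-7,11.5,60],[0,0,8,-40,-2,11.5,60],[0,0,8,-39,4,11.5,60],[0,0,8,-38,9,11.5,60],[0,0,0,0,0,0,60]])

```text
t: 2.12
eef_pos: [387.8, 267.1, 199.8]
tcp_rot: [-3.141, 0.001, 1.574]
ft_force: [1.2, -0.3, -0.2]
opening: 0.632
grip_force: 0.0
```

Run:
```python
from h import *
d=cam('scene');print(proj(d,[387,268.5,74]),proj(d,[387,268.5,86]),env.recognise('scene','cover_knob')[:2])
x,y=map(int,proj(d,[387,268.5,80]));cv2.imwrite('pics/k2.png',cv2.resize(d['color'][y-55:y+45,x-65:x+65,::-1],None,fx=5,fy=5,interpolation=cv2.INTER_CUBIC));print(x,y)
```

```text
(np.float64(439.73288538584904), np.float64(268.7280261058403)) (np.float64(440.0949454913067), np.float64(265.6809273220004)) [{'location': [430.1, 285.6], 'score': 0.68}]
439 267
```

View pics/k2.png

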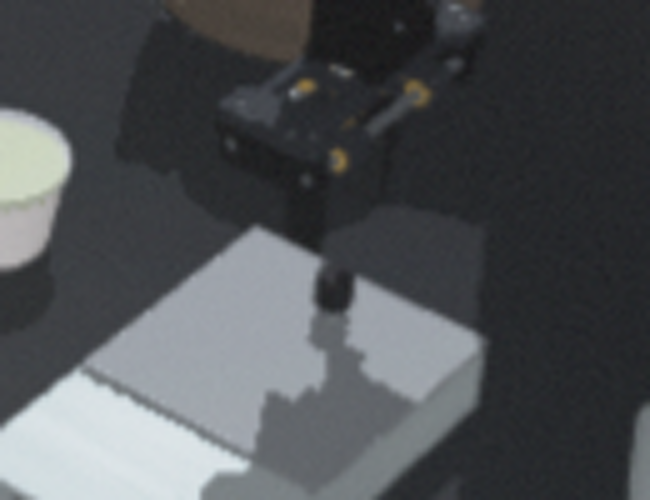

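The knob is at crop (334,287), i.e. picture (441,269), against a predicted (440,269). That's good enough, so I'll go down and grip.

Request:
jog_arm(motion=[[0,0,0,1,0,30,60],[0,0,0,0,0,32,60],[0,0,0,0,0,0,60],[0,0,0,0,0,0,15],[0,0,0,0,0,0,15],[0,0,0,0,0,0,15],[0,0,0,0,0,0,15]])

```text
t: 3.1
eef_pos: [387.3, 269.9, 138.7]
tcp_rot: [3.141, -0.0, 1.578]
ft_force: [0.6, 0.4, 0.7]
opening: 0.267
grip_force: 0.0
```

Request:
jog_arm(motion=[[0,0,0,0,0,0,15],[0,0,0,0,0,0,15],[0,0,0,0,10,0,15],[0,0,0,0,24,0,15],[0,0,0,0,24,0,15],[0,0,0,0,24,0,15],[0,0,0,0,24,0,15],[0,0,0,0,24,0,15],[0,0,0,0,24,0,15],[0,0,0,0,22,0,15]])

```text
t: 4.35
eef_pos: [563.2, 271.0, 138.6]
tcp_rot: [-3.14, 0.0, 1.578]
ft_force: [-5.6, 0.5, 7.8]
opening: 0.243
grip_force: 30.0
```

Request:
jog_arm(motion=[[0,0,0,0,2,0,15],[0,0,0,0,0,0,15],[0,0,0,0,0,0,55],[0,0,0,0,0,0,55],[0,0,0,0,0,0,55],[0,0,0,0,0,0,55],[0,0,0,0,0,-40,55],[0,0,0,-30,0,-50,55],[0,0,0,-60,0,0,55],[0,0,0,-60,0,0,55]])

```text
t: 5.6
eef_pos: [566.0, 119.9, 228.9]
tcp_rot: [3.14, -0.0, 1.579]
ft_force: [1.1, -0.5, -0.2]
opening: 0.576
grip_force: 0.0
```

Run:
```python
from h import *
print({k:np.round(v,3).tolist() for k,v in env.state().items() if k in('t','eef_pos','tcp_rot','ft_force')})
d=cam('top');save(d,'top3.png')
x0,x1,y0,y1=165,300,195,330;cv2.imwrite('pics/t3.png',cv2.resize(d['color'][y0:y1,x0:x1,::-1],None,fx=4.4,fy=4.4,interpolation=cv2.INTER_CUBIC))
for n in('roller_center','scraper','cover_knob'):print(n,[(r['location'],r['score'],atz(d,*r['location'],40).round(1)) for r in env.recognise('top',n)[:2]])
```

```text
{'t': 5.6, 'eef_pos': [566.02, 119.852, 228.908], 'tcp_rot': [3.14, -0.0, 1.579], 'ft_force': [1.124, -0.509, -0.228]}
roller_center [([205.0, 301.6], 0.58, array([395.7, 287.2,  40. ]))]
scraper [([206.8, 226.3], 0.57, array([625.6, 292.6,  40. ]))]
cover_knob [([204.7, 224.8], 0.79, array([630.1, 299.2,  40. ])), ([388.5, 238.4], 0.35, array([ 603.1, -265.4,   40. ]))]
```

View pics/t3.png

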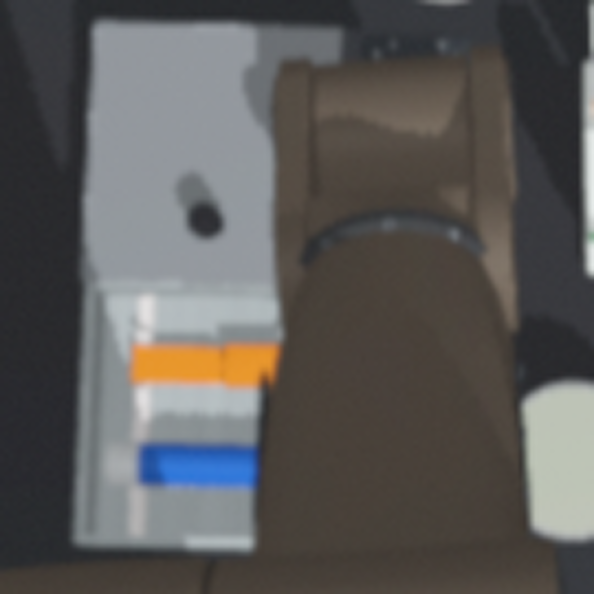

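The cover is on the ledge (knob at crop (205,220)). The blue roller is in the near pocket (crop row 466), with the scraper in the far one (row 365).

Run:
```python
from plan import *
d=cam('top');f=lambda x,y:(165+x/4.4-.4,195+y/4.4-.4)
for n,p,z in[('up',(200,447),35),('lo',(200,487),30),('mid',(200,466),38),('blueL',(140,466),38),('alL',(105,466),29),('knob',(205,220),86),('pan L corner',(75,545),50),('scr',(200,365),28)]:print(n,atz(d,*f(*p),z).round(1))
p,r=pose(env.state());print(p,r.as_euler('xyz',degrees=True))
plan(p,r,np.array([402,268.5,150]),tool(90),5,55)
```

```text
up [412.6 273.4  35. ]
lo [385.5 272.9  30. ]
mid [399.5 272.5  38. ]
blueL [398.4 313.6  38. ]
alL [398.2 339.1  29. ]
knob [562.9 270.   86. ]
pan L corner [343.1 353.3  50. ]
scr [469.7 277.   28. ]
[566.33618656 121.18325819 228.31291548] [ 1.79992104e+02 -1.67761537e-02  9.03580554e+01]
[[0.0, -0.0, 0.07, 29.7, -32.7, 15.7, 55], [0.0, -0.0, 0.07, 29.6, -32.7, 15.6, 55], [0.0, -0.0, 0.07, 29.6, -32.8, 15.7, 55], [0.0, -0.0, 0.07, 29.5, -32.8, 15.7, 55], [0.0, -0.0, 0.07, 29.5, -32.8, 15.6, 55]]
```

Request:
jog_arm(motion=[[0,0,0,30,-33,0,55],[0,0,0,30,-33,10,55],[0,0,0,30,-33,20,55],[0,0,0,30,-33,20,55],[0,0,0,29,-34,20,55],[0,0,0,0,0,20,55],[0,0,0,0,0,23,55],[0,0,0,0,0,24,55],[0,0,0,0,0,0,55],[0,0,0,0,0,0,20]])

```text
t: 7.1
eef_pos: [399.2, 269.6, 91.7]
tcp_rot: [3.141, -0.0, 1.579]
ft_force: [-0.1, 0.0, -0.4]
opening: 0.516
grip_force: 0.0
```

Request:
jog_arm(motion=[[0,0,0,0,0,0,20],[0,0,0,0,0,0,20],[0,0,0,0,0,0,20],[0,0,0,0,0,0,20],[0,0,0,0,0,0,20]])

```text
t: 7.72
eef_pos: [399.5, 269.1, 91.8]
tcp_rot: [3.14, -0.001, 1.578]
ft_force: [-1.0, 0.8, 6.4]
opening: 0.308
grip_force: 30.0
```

Run:
```python
from plan import *
p,r=pose(env.state());p=p+[0,0,150];print(p)
th=np.radians(2.4);M=R.from_euler('z',2.4,degrees=True);O=np.array([597.5,-96.5,0])
L=36;rt=tool(92.4,L);tz=rt.apply([0,0,1]);print(tz)
def tcp(m): return O+M.apply(m)-62.8*tz
a=tcp([-75,-30,215]);b=tcp([0,-30,132]);c=tcp([0,-30,108]);print(a,b,c)
p,r=plan(p,r,a,rt,10,20)
p,r=plan(p,r,b,rt,4,20)
print(p,np.linalg.norm(p-b));plan(p,r,c,rt,4,20)
```

```text
[399.47839155 269.06822181 241.8034792 ]
[ 0.58726966  0.02461389 -0.80901699]
[ 486.94152241 -131.16011133  265.80626725] [ 561.87573466 -128.0194373   182.80626725] [ 561.87573466 -128.0194373   158.80626725]
[[-3.59, 0.06, -0.2, -40.1, 8.5, -2.4, 20], [-3.59, 0.06, -0.2, -40.1, 8.4, -1.9, 20], [-3.59, 0.06, -0.2, -40.1, 8.5, -1.5, 20], [-3.59, 0.06, -0.2, -40.2, 8.4, -0.9, 20], [-3.59, 0.06, -0.2, -40.2, 8.2, -0.5, 20], [-3.59, 0.06, -0.2, -40.2, 8.2, -0.0, 20], [-3.59, 0.06, -0.2, -40.2, 8.0, 0.4, 20], [-3.59, 0.06, -0.2, -40.3, 7.8, 0.9, 20], [-3.59, 0.06, -0.2, -40.3, 7.6, 1.4, 20], [-3.59, 0.06, -0.2, -40.4, 7.4, 1.8, 20]]
[[-0.01, -0.0, 0.01, -0.0, 3.0, 27.8, 20], [-0.01, -0.0, 0.01, -0.0, 2.9, 27.8, 20], [-0.01, -0.0, 0.01, -0.0, 3.0, 27.8, 20], [-0.01, -0.0, 0.01, -0.0, 3.0, 27.8, 20]]
[ 561.88905461 -128.01402799  182.82401978] 0.022843689412709485
[[0.0, -0.0, 0.0, -0.0, -3.5, 4.9, 20], [0.0, -0.0, 0.0, -0.0, -3.6, 4.8, 20], [0.0, -0.0, 0.0, -0.0, -3.5, 4.9, 20], [0.0, -0.0, 0.0, -0.0, -3.5, 4.8, 20]]
```

Request:
jog_arm(motion=[[0,0,0,0,0,-10,20],[0,0,0,0,0,-25,20],[0,0,0,0,0,-35,20],[0,0,0,0,0,-40,20],[0,0,0,0,0,-40,20],[0,0,0,0,0,0,20]])

```text
t: 8.48
eef_pos: [399.6, 269.1, 244.0]
tcp_rot: [3.137, -0.002, 1.578]
ft_force: [0.8, 0.2, -1.2]
opening: 0.313
grip_force: 30.0
```

Request:
jog_arm(motion=[[-3.6,0.1,-0.2,-40,8.5,-2.5,20],[-3.6,0.1,-0.2,-40,8.5,-2,20],[-3.6,0.1,-0.2,-40,8.5,-1.5,20],[-3.6,0.1,-0.2,-40,8.5,-1,20],[-3.6,0,-0.2,-40,8,-0.5,20],[-3.6,0,-0.2,-40,8,0,20],[-3.6,0,-0.2,-40,8,0.5,20],[-3.6,0,-0.2,-40,8,1,20],[-3.6,0,-0.2,-40,7.5,1.5,20],[-3.6,0,-0.2,-40,7.5,2,20]])

```text
t: 9.72
eef_pos: [480.8, -100.3, 261.3]
tcp_rot: [2.562, -0.006, 1.613]
ft_force: [0.3, 0.6, -2.1]
opening: 0.307
grip_force: 30.0
```

Request:
jog_arm(motion=[[0,0,0,0,0,0,20],[0,0,0,0,0,0,20]])

```text
t: 9.98
eef_pos: [480.6, -99.0, 261.3]
tcp_rot: [2.564, -0.007, 1.612]
ft_force: [0.0, -0.1, -1.3]
opening: 0.312
grip_force: 30.0
```

Run:
```python
from plan import *
p,r=pose(env.state());print(p,(tool(92.4,36).inv()*r).as_rotvec(degrees=True))
d=cam('top');x0,x1,y0,y1=285,425,180,285;cv2.imwrite('pics/m4.png',cv2.resize(d['color'][y0:y1,x0:x1,::-1],None,fx=5.5,fy=5.5,interpolation=cv2.INTER_CUBIC))
print(env.recognise('top','roller_center')[:2])
```

```text
[480.60817152 -99.04222621 261.32760549] [2.9332385  0.31706288 0.25639061]
[{'location': [320.2, 260.7], 'score': 0.51}, {'location': [388.8, 239.5], 'score': 0.31}]
```

View pics/m4.png

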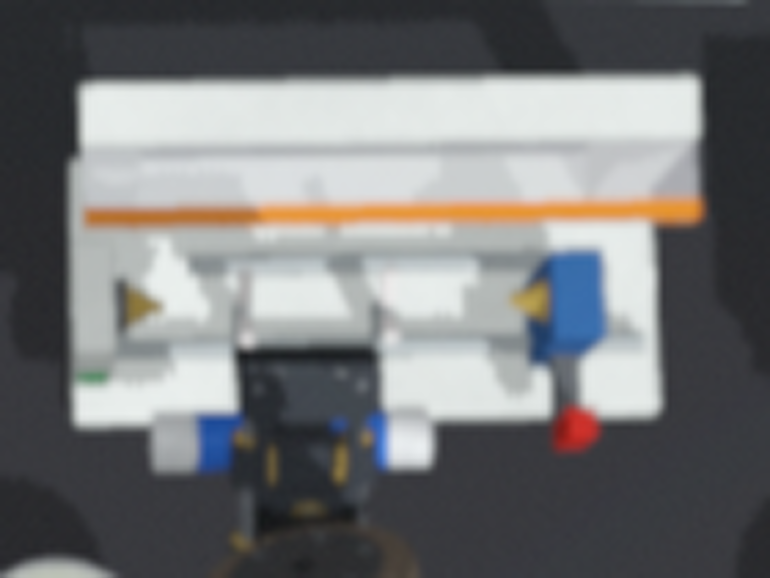

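The roller is held level, its ends at crop (152,443) and (434,443), clear of the rests at (245,340) and (388,340).

Run:
```python
from plan import *
d=cam('top');p,r=pose(env.state());c=p+r.apply([0,0,62.8]);print('expected roller',c,'px',proj(d,c))
f=lambda x,y:(285+x/5.5-.4,180+y/5.5-.4)
e1,e2=[atz(d,*f(*q),c[2]) for q in((152,443),(434,443))];print(e1,e2,(e1+e2)/2)
M=R.from_euler('z',2.4,degrees=True);O=np.array([597.5,-96.5,0])
for q,m in (((245,340),(-14,16,103)),((388,338),(-14,-62,103))): print(f(*q),proj(d,O+M.apply(m)))
rt=tool(92.4,36);tz=rt.apply([0,0,1])
def tcp(m): return O+M.apply(m)-62.8*tz
p,r=plan(p,r,tcp([-40,-30,165]),rt,5,20)
p,r=plan(p,r,tcp([0,-30,125]),rt,4,20)
plan(p,r,tcp([0,-30,107]),rt,6,20)
```

```text
expected roller [515.33739198 -96.73903647 209.364139  ] px (np.float64(336.7408454552241), np.float64(258.5935650860446))
[509.24748895 -28.85885305 209.364139  ] [ 512.91108055 -171.26498606  209.364139  ] [ 511.07928475 -100.06191956  209.364139  ]
(329.1454545454546, 241.4181818181818) (np.float64(329.5561912665148), np.float64(240.20983259659093))
(355.1454545454546, 241.05454545454543) (np.float64(355.8484328470862), np.float64(239.81644401036604))
[[-0.57, -0.07, -0.03, -6.6, 1.6, 12.0, 20], [-0.57, -0.07, -0.03, -6.7, 1.5, 12.0, 20], [-0.57, -0.07, -0.03, -6.6, 1.3, 12.1, 20], [-0.57, -0.07, -0.03, -6.5, 1.2, 12.1, 20], [-0.57, -0.07, -0.03, -6.6, 1.1, 12.1, 20]]
[[0.0, 0.0, 0.0, -0.0, 2.2, 14.0, 20], [0.0, 0.0, 0.0, -0.0, 2.2, 13.9, 20], [0.0, 0.0, 0.0, -0.0, 2.2, 14.0, 20], [0.0, 0.0, 0.0, -0.0, 2.3, 13.9, 20]]
[[0.0, 0.0, 0.0, -0.0, -1.8, 2.4, 20], [0.0, 0.0, 0.0, -0.0, -1.7, 2.5, 20], [0.0, 0.0, 0.0, -0.0, -1.8, 2.4, 20], [0.0, 0.0, 0.0, -0.0, -1.8, 2.4, 20], [0.0, 0.0, 0.0, -0.0, -1.8, 2.5, 20], [0.0, 0.0, 0.0, -0.0, -1.7, 2.4, 20]]
```

Request:
jog_arm(motion=[[-0.6,-0.1,0,-6,1.5,12,20],[-0.6,-0.1,0,-6,1.5,12,20],[-0.6,-0.1,0,-6,1.5,12,20],[-0.6,0,0,-6,1.2,12,20],[-0.5,0,0,-6,1,12,20],[0,0,0,0,2.2,14,20],[0,0,0,0,2.2,14,20],[0,0,0,0,2.2,14,20],[0,0,0,0,2.2,14,20],[0,0,0,0,0,0,20]])

```text
t: 11.38
eef_pos: [562.1, -125.1, 175.6]
tcp_rot: [2.513, -0.002, 1.611]
ft_force: [0.0, -0.8, -1.6]
opening: 0.311
grip_force: 30.0
```

Run:
```python
from plan import *
s=env.state();p,r=pose(s);c=p+r.apply([0,0,62.8]);print(p,np.degrees(s['tcp_rot']),s['ft_force'])
M=R.from_euler('z',2.4,degrees=True);O=np.array([597.5,-96.5,0]);print(M.inv().apply(c-O))
d=cam('top');x0,x1,y0,y1=285,425,180,285;cv2.imwrite('pics/m5.png',cv2.resize(d['color'][y0:y1,x0:x1,::-1],None,fx=5.5,fy=5.5,interpolation=cv2.INTER_CUBIC))
```

```text
[ 562.08242411 -125.12300406  175.59033034] [ 1.43971294e+02 -1.21559789e-01  9.23202401e+01] [ 0.03126885 -0.81327831 -1.56878257]
[  0.35336222 -27.05843144 124.80267752]
```

View pics/m5.png

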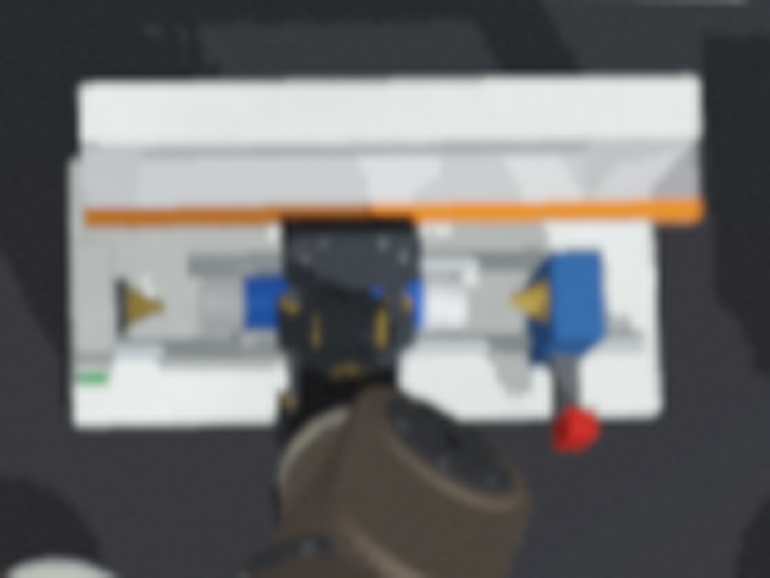

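The roller is over the rests: its ends are at crop x 200 and 468, between the cone tips at 160 and 512. I'll lower it straight down.

Request:
jog_arm(motion=[[0,0,0,0,-2.4,3.2,20],[0,0,0,0,-2.4,3.2,20],[0,0,0,0,-2.4,3.2,20],[0,0,0,0,-1.2,1.6,20],[0,0,0,0,0,0,20]])

```text
t: 12.05
eef_pos: [561.6, -125.9, 162.2]
tcp_rot: [2.512, -0.002, 1.61]
ft_force: [-0.1, 0.0, -0.4]
opening: 0.312
grip_force: 30.0
```

Request:
jog_arm(motion=[[0,0,0,0,-0.6,0.8,20],[0,0,0,0,-0.6,0.8,20],[0,0,0,0,0,0,20]])

```text
t: 12.42
eef_pos: [561.8, -125.9, 160.2]
tcp_rot: [2.511, -0.002, 1.61]
ft_force: [0.3, 0.7, -1.3]
opening: 0.313
grip_force: 30.0
```

Request:
jog_arm(motion=[[0,0,0,0,-0.6,0.8,20],[0,0,0,0,-0.6,0.8,20],[0,0,0,0,0,0,20]])

```text
t: 12.8
eef_pos: [562.5, -126.0, 159.0]
tcp_rot: [2.509, -0.001, 1.61]
ft_force: [4.0, 0.2, 5.5]
opening: 0.307
grip_force: 30.0
```

Request:
jog_arm(motion=[[0,0,0,0,-0.6,0.8,20],[0,0,0,0,0,0,20]])

```text
t: 13.05
eef_pos: [562.8, -126.1, 158.5]
tcp_rot: [2.508, -0.001, 1.611]
ft_force: [4.7, 0.9, 7.6]
opening: 0.31
grip_force: 30.0
```

Contact is on the front flank (+x, +z force), so I'll shift back about 2 mm in x and settle.

Request:
jog_arm(motion=[[0,0,0,0,1.6,1.2,20],[0,0,0,0,0,0,20],[0,0,0,0,-0.6,0.8,20],[0,0,0,0,0,0,20]])

```text
t: 13.55
eef_pos: [563.9, -126.0, 157.5]
tcp_rot: [2.509, -0.001, 1.61]
ft_force: [-6.6, 0.3, 16.9]
opening: 0.309
grip_force: 30.0
```

Request:
jog_arm(motion=[[0,0,0,0,-0.4,-0.8,20],[0,0,0,0,0,0,32],[0,0,0,0,0,0,40],[0,0,0,0,0,0,48],[0,0,0,0,0,0,48],[0,0,0,0,0,0,48],[0,0,0,0,0,-20,48],[0,0,0,0,0,-40,48],[0,0,0,0,0,-50,48],[0,0,0,0,0,-30,48]])

```text
t: 14.8
eef_pos: [481.0, -129.2, 269.2]
tcp_rot: [2.511, -0.001, 1.61]
ft_force: [0.8, -0.3, -0.5]
opening: 0.505
grip_force: 0.0
```

Run:
```python
from plan import *
s=env.state();p,r=pose(s);print(p,s['ft_force'])
d=cam('top');x0,x1,y0,y1=285,425,180,285;cv2.imwrite('pics/m6.png',cv2.resize(d['color'][y0:y1,x0:x1,::-1],None,fx=5.5,fy=5.5,interpolation=cv2.INTER_CUBIC))
q=np.array([534,-258,0]);
c=np.array([533.5,-258.5,107+59+70]);p,r=plan(p,r,c,tool(92.4,0),6,48)
```

```text
[ 481.03163129 -129.24552304  269.18872499] [ 0.83450758 -0.32941976 -0.53806744]
[[6.03, -0.0, -0.03, -21.9, 3.1, 9.1, 48], [6.03, -0.0, -0.03, -21.9, 4.1, 8.7, 48], [6.03, -0.0, -0.03, -21.8, 4.9, 8.3, 48], [6.03, -0.0, -0.03, -21.9, 5.8, 7.7, 48], [6.03, -0.0, -0.03, -21.9, 6.5, 7.0, 48], [6.03, -0.0, -0.03, -21.9, 7.2, 6.3, 48]]
```

View pics/m6.png

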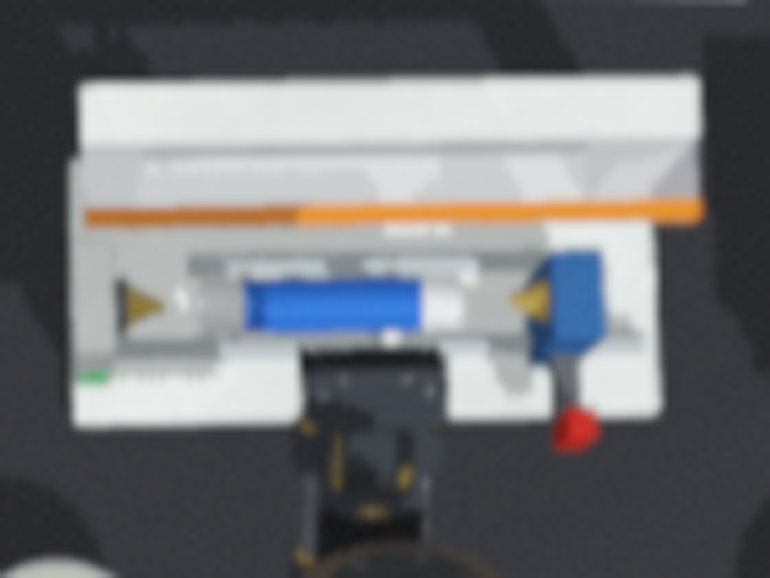

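The roller lies on both rests, with its ends at crop (200,306) and (466,306). The red handle is at (577,430), and I'll grip it with the fingers closing along machine y.

Run:
```python
from plan import *
p,r=pose(env.state())
p,r=plan(p,r,p+np.array([0,-30,15]),tool(92.4,0),4,50)
plan(p,r,np.array([535,-257.5,245]),tool(2.4,0),10,50)
```

```text
[[9.07, 0.01, -0.03, -7.5, 2.0, -3.2, 50], [9.07, 0.01, -0.03, -7.5, 1.4, -3.5, 50], [9.07, 0.01, -0.03, -7.5, 0.9, -3.6, 50], [9.07, 0.01, -0.03, -7.5, 0.3, -3.8, 50]]
[[-0.0, 0.0, 9.0, -10.1, 5.1, 4.1, 50], [-0.0, 0.0, 9.0, -9.1, 6.5, 4.2, 50], [-0.0, 0.0, 9.0, -8.0, 8.0, 4.1, 50], [-0.0, 0.0, 9.0, -6.6, 9.0, 4.1, 50], [-0.0, 0.0, 9.0, -5.2, 10.1, 4.1, 50], [-0.0, 0.0, 9.0, -3.5, 10.6, 4.2, 50], [-0.0, 0.0, 9.0, -1.8, 11.2, 4.1, 50], [-0.0, 0.0, 9.0, -0.1, 11.2, 4.1, 50], [-0.0, 0.0, 9.0, 1.7, 11.1, 4.1, 50], [-0.0, 0.0, 9.0, 3.5, 10.8, 4.2, 50]]
```

Request:
jog_arm(motion=[[9,0,0,-7.5,2,-3.2,50],[9,0,0,-7.5,1.4,-3.5,50],[9,0,0,-7.5,1,-3.6,50],[9,0,0,-7.5,0.3,-4,50]])

```text
t: 15.35
eef_pos: [483.9, -147.8, 279.1]
tcp_rot: [2.999, -0.025, 1.631]
ft_force: [0.2, 0.8, -0.4]
opening: 0.524
grip_force: 0.0
```

Request:
jog_arm(motion=[[0,0,9,-10,5,4,50],[0,0,9,-9,6.5,4,50],[0,0,9,-8,8,4,50],[0,0,9,-6.6,9,4,50],[0,0,9,-5,10,4,50],[0,0,9,-3.5,10.6,4,50],[0,0,9,-2,11,4,50],[0,0,9,0,11,4,50],[0,0,9,1.7,11,4,50],[0,0,9,3.5,11,4,50]])

```text
t: 16.6
eef_pos: [545.9, -243.0, 243.5]
tcp_rot: [-3.113, -0.148, 0.052]
ft_force: [0.1, -0.1, -0.4]
opening: 0.526
grip_force: 0.0
```

Run:
```python
from plan import *
env.read_camera('top')
p,r=pose(env.state());print(p)
plan(p,r,np.array([535,-257.5,205]),tool(2.4,0),3,50)
d=cam('top');H=cv2.cvtColor(d['color'],cv2.COLOR_RGB2HSV);m=(H[...,1]>140)&(H[...,2]>80)&((H[...,0]<5)|(H[...,0]>174));v,u=np.where(m&(np.arange(640)[None]>370)&(np.arange(640)[None]<410)&(np.arange(480)[:,None]>235)&(np.arange(480)[:,None]<275));print(len(u))
d=cam('scene');x,y=map(int,proj(d,[535,-257,124]));print(x,y)
cv2.imwrite('pics/h7.png',cv2.resize(d['color'][y-50:y+50,x-60:x+60,::-1],None,fx=5,fy=5,interpolation=cv2.INTER_CUBIC))
```

```text
[ 546.44589539 -244.01086575  243.1009354 ]
[[-0.56, -2.82, 0.08, -5.8, 4.7, 11.8, 50], [-0.56, -2.82, 0.08, -5.3, 4.5, 12.2, 50], [-0.56, -2.82, 0.08, -4.6, 4.5, 12.4, 50]]
0
285 213
```

View pics/h7.png

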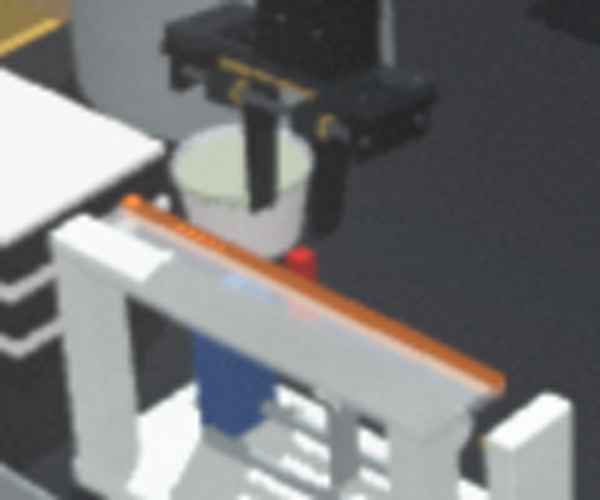

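The red handle's top is at crop (302,258), i.e. picture (285,214), against a predicted (285,213). I'll level the tool, centre it and descend.

Request:
jog_arm(motion=[[-0.6,-2.8,0,-6,4.7,10,50],[-0.6,-2.8,0,-5.3,4.5,10,50],[-0.5,-2.8,0,-4.6,4.5,10,50],[0,0,0,0,0,0,50],[0,0,0,0,0,0,50]])

```text
t: 17.38
eef_pos: [533.6, -256.6, 212.9]
tcp_rot: [3.138, -0.002, 0.06]
ft_force: [0.1, -0.1, -0.2]
opening: 0.528
grip_force: 0.0
```

Run:
```python
from plan import *
p,r=pose(env.state());print(p)
plan(p,r,np.array([535,-257.5,167]),tool(2.4,0),4,50)
```

```text
[ 533.56459286 -256.63034733  212.93357774]
[[0.05, -0.04, 0.26, 0.3, 0.2, 11.5, 50], [0.05, -0.04, 0.26, 0.3, 0.2, 11.5, 50], [0.05, -0.04, 0.26, 0.4, 0.2, 11.5, 50], [0.05, -0.04, 0.26, 0.3, 0.3, 11.4, 50]]
```

Request:
jog_arm(motion=[[0,0,0.3,0.3,0.2,11.5,50],[0,0,0.3,0.3,0.2,11.5,50],[0,0,0.3,0.3,0.2,11.5,50],[0,0,0.1,0.3,0.2,11.5,50],[0,0,0,0,0,0,50],[0,0,0,0,0,0,25],[0,0,0,0,0,0,20],[0,0,0,0,0,0,18],[0,0,0,0,0,0,16]])

```text
t: 18.5
eef_pos: [534.8, -257.9, 166.8]
tcp_rot: [3.138, -0.002, 0.041]
ft_force: [0.5, -0.6, -0.2]
opening: 0.192
grip_force: 0.0
```

Request:
jog_arm(motion=[[0,0,0,0,0,0,10],[0,0,0,0,0,0,10],[0,0,0,0,0,0,10],[0,0,0,0,0,0,10]])

```text
t: 19.0
eef_pos: [534.8, -257.8, 166.8]
tcp_rot: [3.138, -0.001, 0.041]
ft_force: [-0.3, 3.0, 4.2]
opening: 0.167
grip_force: 30.0
```

Request:
jog_arm(motion=[[0,0,0,0,-3,0,10],[0,0,0,0,-6,0,10],[0,0,0,0,-6,0,10],[0,0,0,0,-6,0,10],[0,0,0,0,-6,0,10],[0,0,0,0,-6,0,10],[0,0,0,0,-6,0,10],[0,0,0,0,-6,0,10],[0,0,0,0,-5,0,10],[0,0,0,0,0,0,10]])

```text
t: 20.25
eef_pos: [532.7, -209.2, 166.8]
tcp_rot: [3.136, -0.002, 0.041]
ft_force: [-2.9, -8.8, 3.6]
opening: 0.169
grip_force: 30.0
```

Request:
jog_arm(motion=[[0,0,0,0,-2,0,10],[0,0,0,0,-2,0,10],[0,0,0,0,-2,0,10]])

```text
t: 20.62
eef_pos: [532.5, -203.7, 166.8]
tcp_rot: [3.135, -0.002, 0.041]
ft_force: [-4.1, -12.8, 3.7]
opening: 0.165
grip_force: 30.0
```

Request:
jog_arm(motion=[[0,0,0,0,-2,0,10],[0,0,0,0,-2,0,10],[0,0,0,0,-2,0,10]])

```text
t: 21.0
eef_pos: [532.2, -197.8, 166.8]
tcp_rot: [3.135, -0.002, 0.041]
ft_force: [-3.8, -13.5, 4.0]
opening: 0.165
grip_force: 30.0
```

Request:
jog_arm(motion=[[0,0,0,0,-1,0,10],[0,0,0,0,-1,0,10]])

```text
t: 21.25
eef_pos: [532.2, -195.7, 166.8]
tcp_rot: [3.135, -0.002, 0.041]
ft_force: [-5.3, -13.7, 4.3]
opening: 0.165
grip_force: 30.0
```

Request:
jog_arm(motion=[[0,0,0,0,-1,0,10],[0,0,0,0,-1,0,10]])

```text
t: 21.5
eef_pos: [532.1, -193.8, 166.8]
tcp_rot: [3.135, -0.002, 0.041]
ft_force: [-4.0, -13.1, 3.8]
opening: 0.167
grip_force: 30.0
```

Request:
jog_arm(motion=[[0,0,0,0,-1,0,10],[0,0,0,0,-1,0,10]])

```text
t: 21.75
eef_pos: [532.0, -191.8, 166.8]
tcp_rot: [3.135, -0.002, 0.041]
ft_force: [-3.9, -13.8, 3.4]
opening: 0.171
grip_force: 30.0
```

Request:
jog_arm(motion=[[0,0,0,0,-1,0,10],[0,0,0,0,-1,0,10]])

```text
t: 22.0
eef_pos: [531.9, -189.8, 166.8]
tcp_rot: [3.135, -0.002, 0.041]
ft_force: [-3.6, -13.8, 4.8]
opening: 0.169
grip_force: 30.0
```

Request:
jog_arm(motion=[[0,0,0,0,-0.8,0,10],[0,0,0,0,-0.8,0,10]])

```text
t: 22.25
eef_pos: [531.9, -188.2, 166.8]
tcp_rot: [3.135, -0.002, 0.041]
ft_force: [-4.3, -14.2, 3.3]
opening: 0.164
grip_force: 30.0
```

Request:
jog_arm(motion=[[0,0,0,0,-0.8,0,10],[0,0,0,0,-0.8,0,10]])

```text
t: 22.5
eef_pos: [531.8, -186.6, 166.8]
tcp_rot: [3.135, -0.002, 0.041]
ft_force: [-5.3, -13.6, 3.8]
opening: 0.166
grip_force: 30.0
```

Request:
jog_arm(motion=[[0,0,0,0,-0.8,0,10],[0,0,0,0,-0.8,0,10]])

```text
t: 22.75
eef_pos: [531.7, -185.0, 166.8]
tcp_rot: [3.135, -0.002, 0.041]
ft_force: [-4.1, -14.7, 4.2]
opening: 0.167
grip_force: 30.0
```

Request:
jog_arm(motion=[[0,0,0,0,-0.8,0,10],[0,0,0,0,-0.8,0,10]])

```text
t: 23.0
eef_pos: [531.6, -183.4, 166.7]
tcp_rot: [3.135, -0.002, 0.041]
ft_force: [-4.2, -14.2, 5.1]
opening: 0.164
grip_force: 30.0
```

Request:
jog_arm(motion=[[0,0,0,0,-0.8,0,10],[0,0,0,0,-0.8,0,10]])

```text
t: 23.25
eef_pos: [531.6, -182.1, 166.8]
tcp_rot: [3.135, -0.002, 0.041]
ft_force: [-5.1, -17.1, 3.7]
opening: 0.166
grip_force: 30.0
```

Request:
jog_arm(motion=[[0,0,0,0,-0.8,0,10],[0,0,0,0,0,0,10]])

```text
t: 23.5
eef_pos: [531.6, -181.4, 166.8]
tcp_rot: [3.135, -0.002, 0.041]
ft_force: [-5.0, -16.1, 3.9]
opening: 0.168
grip_force: 30.0
```

Request:
jog_arm(motion=[[0,0,0,0,-0.4,0,10],[0,0,0,0,-0.4,0,10]])

```text
t: 23.75
eef_pos: [531.6, -180.7, 166.8]
tcp_rot: [3.134, -0.002, 0.041]
ft_force: [-6.3, -18.9, 4.9]
opening: 0.167
grip_force: 30.0
```

Run:
```python
from plan import *
F=[]
for i in range(2):
    d=cam('top');F.append(env.state()['ft_force'])
print(np.round(F,1).tolist(),env.state()['eef_pos'])
x0,x1,y0,y1=285,425,180,285;cv2.imwrite('pics/m8.png',cv2.resize(d['color'][y0:y1,x0:x1,::-1],None,fx=5.5,fy=5.5,interpolation=cv2.INTER_CUBIC))
```

```text
[[-5.8, -17.1, 4.1], [-5.1, -17.5, 5.1]] [ 531.53316514 -180.70737386  166.76678133]
```

View pics/m8.png

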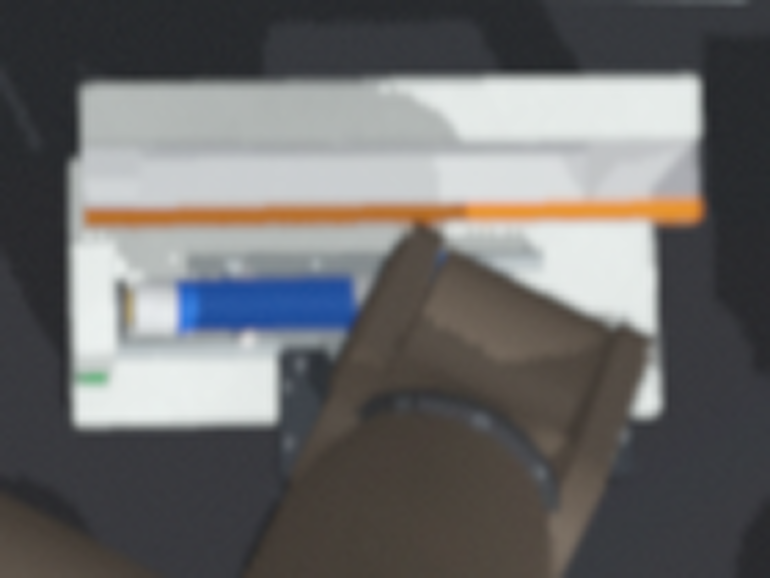

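The roller's far end (crop x 133) is seated on the head cone, with only the cone's root showing at 122–133. The spring began to give at about y = -181.8, so I need about 3 mm more.

Request:
jog_arm(motion=[[0,0,0,0,-0.4,0,10],[0,0,0,0,-0.4,0,10],[0,0,0,0,-0.4,0,10],[0,0,0,0,-0.4,0,10]])

```text
t: 24.35
eef_pos: [531.5, -179.3, 166.8]
tcp_rot: [3.134, -0.002, 0.041]
ft_force: [-6.6, -19.1, 4.4]
opening: 0.164
grip_force: 30.0
```

Request:
jog_arm(motion=[[0,0,0,0,-0.4,0,10],[0,0,0,0,-0.4,0,10],[0,0,0,0,-0.4,0,10]])

```text
t: 24.72
eef_pos: [531.4, -178.2, 166.8]
tcp_rot: [3.134, -0.002, 0.041]
ft_force: [-6.0, -20.3, 3.9]
opening: 0.168
grip_force: 30.0
```

Request:
jog_arm(motion=[[0,0,0,0,-0.4,0,10],[0,0,0,0,-0.4,0,10]])

```text
t: 24.98
eef_pos: [531.4, -177.5, 166.8]
tcp_rot: [3.134, -0.002, 0.041]
ft_force: [-5.8, -20.6, 3.6]
opening: 0.171
grip_force: 30.0
```

Request:
jog_arm(motion=[[0,0,0,0,-0.4,0,10]])

```text
t: 25.1
eef_pos: [531.4, -177.2, 166.8]
tcp_rot: [3.134, -0.002, 0.041]
ft_force: [-7.3, -23.3, 3.1]
opening: 0.166
grip_force: 30.0
```

Request:
jog_arm(motion=[[0,0,0,0,0.5,0,10],[0,0,0,0,0.5,0,10],[0,0,0,0,0,0,10]])

```text
t: 25.48
eef_pos: [531.4, -177.3, 166.8]
tcp_rot: [3.135, -0.002, 0.041]
ft_force: [-4.2, -13.5, 5.6]
opening: 0.169
grip_force: 30.0
```

Request:
jog_arm(motion=[[0,0,0,0,0.6,0,10],[0,0,0,0,0.6,0,10],[0,0,0,0,0,0,10]])

```text
t: 25.85
eef_pos: [531.4, -177.5, 166.7]
tcp_rot: [3.137, -0.002, 0.041]
ft_force: [-3.2, -5.8, 7.0]
opening: 0.163
grip_force: 30.0
```

Load is mostly off; I'll release and lift.

Request:
jog_arm(motion=[[0,0,0,0,0.3,0,10],[0,0,0,0,0,0,30],[0,0,0,0,0,0,45],[0,0,0,0,0,0,45],[0,0,0,0,0,0,45],[0,0,0,0,0,-15,45],[0,0,0,0,0,-30,45],[0,0,0,0,0,-40,45],[0,0,0,-20,0,-40,45],[0,0,0,-60,0,0,45]])

```text
t: 27.1
eef_pos: [452.2, -180.1, 294.4]
tcp_rot: [3.134, -0.007, 0.042]
ft_force: [0.2, -0.7, -1.0]
opening: 0.477
grip_force: 0.0
```

Request:
jog_arm(motion=[[0,0,0,-60,0,0,45],[0,0,0,0,0,0,45],[0,0,0,0,0,0,45]])

```text
t: 27.48
eef_pos: [392.0, -182.5, 292.2]
tcp_rot: [3.137, -0.003, 0.04]
ft_force: [0.5, -0.2, 0.7]
opening: 0.472
grip_force: 0.0
```

Run:
```python
from plan import *
s=env.state();print(s['t'],s['eef_pos'],s['ft_force'])
d=cam('top');save(d,'t9.png')
x0,x1,y0,y1=285,425,180,285;cv2.imwrite('pics/m9.png',cv2.resize(d['color'][y0:y1,x0:x1,::-1],None,fx=5.5,fy=5.5,interpolation=cv2.INTER_CUBIC))
```

```text
27.475 [ 391.9891051  -182.47018097  292.21305431] [ 0.45027773 -0.20739259  0.65816943]
```

View pics/m9.png

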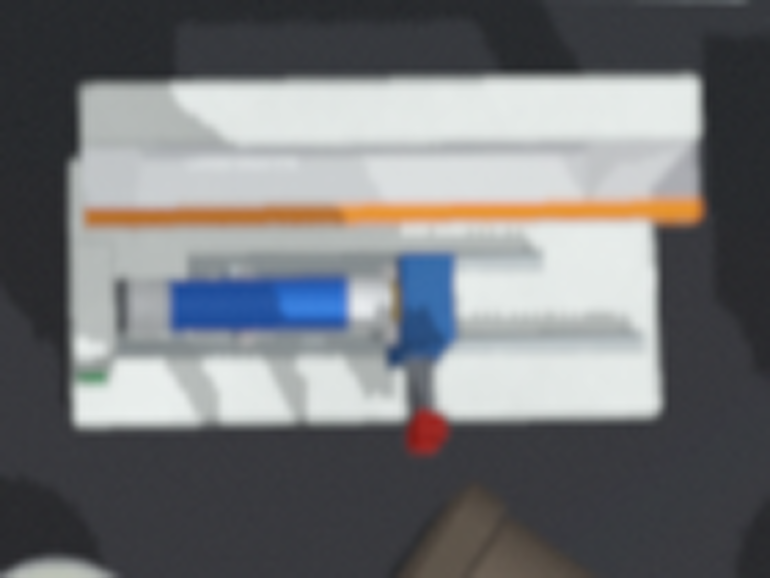

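The roller sits on both cones: its ends are at crop x 125 and 395, and the tailstock is up against it at 425. The gripper is clear, so I'll hand the job in.

```bash
python3 -c "
from cell import env
print(env.job_done())"
```

```text
the job is handed in; nothing more can be done
None
```

The job is handed in (27.5 s on the robot clock): the cover is on its ledge, the scraper was left, and the roller is clamped on both centres with the sprung centre in about 4 mm (estimated from force and travel; the hand-in gave no verdict), but I viewed 12 pictures, two over your limit of 10.

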